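Slide the well plate home under the reader's bridge

TASK

Push the flat lidded well plate along the bench with the fingertips, square it up with the plate reader's lane, and slide it in under the low bridge from the open, flared end until it is fully home against the stop bar at the far end. Keep the plate flat on the bench all the way (do not lift or tip it), leave the other things on the bench where they stand, do not bump the reader hard with the hand, and finish with the hand clear.

Things in the scene. Friction and masses are not known exactly. Their poses are not given: they have to be found in the camera images.
- plate_center (a point): Centre (half-way up, 9 mm above the bench when flat) of the flat white well plate with 24 round grey wells and a clear lid, 128 x 86 x 18 mm, loose, about 0.1 kg, slides freely. x along its 128 mm length, y along its 86 mm width, z up. It starts before the lane's open end, 45 to 85 mm to the lane's -y side, turned up to 0.35 rad.
- reader: White plate reader fixed to the bench; place and yaw vary. Origin on the bench under the bridge's centre; +x is the way in along the lane, z up. The bridge covers x = -25 to +25 mm, underside 22 mm and top 56 mm above the bench, 160 mm wide. The lane (floor: the bench) is 92 mm wide between rails 10 mm thick, 12 mm high, from x = -60 to +45 mm. A stop bar, 14 mm high, has its near face at x = +45 mm.
- lane_mouth (a point): Middle of the lane's open end, on the bench, 98 mm before the bridge's centre. Here the mouth is about 122 mm wide inside: from here the two rails flare inwards (0.38 rad) to the 92 mm lane, 38 mm farther in. Axes as the reader's.
- home (a point): Where the plate's centre lies when home, 9 mm above the bench: reader x = -19 mm, y = 0, with the plate's length along the lane. The plate's rear edge is then at x = -83 mm, 58 mm before the bridge. Axes as the reader's.
- reagent: bystander: small amber bottle, 38 mm across, 75 mm tall; origin at the centre of its underside
- dish: bystander: round lidded dish, 60 mm across, 15 mm tall; origin at the centre of its underside
- deep_block: bystander: tall white block of square wells, 127 x 85 x 40 mm; origin at the centre of its underside. Not the plate to slide: too tall for the bridge
- tip_box: bystander: grey box with white lid, 100 x 70 x 58 mm; origin at the centre of its underside
- jar: bystander: small clear screw-top jar, 52 mm across, 55 mm tall; origin at the centre of its underside
- slide_case: bystander: small grey flat case, 85 x 33 x 18 mm; origin at the centre of its underside
- plate: The same well plate; origin at the centre of its underside, axes as for its centre.
Not all that is in view belongs to the job. There is more than one size of the plate; the job needs the middle-sized. What is shaped like the reader but green is not meant.

How it is judged:
On the way:
1. the plate's leading edge is flat under the bridge, in the lane (x of plate_center in the frame of reader above -0.08 m and y of plate_center in the frame of reader between -0.007 and 0.007 m and angle between the x axis of plate_center and the x axis of reader, either way round below 0.1 rad and angle between plate_center's own z axis and vertical below 0.04 rad and height (world z) of plate_center below 0.0115 m), for 0.1 s.
At the end, for the whole second after the job is handed in: The plate lies flat and at rest under the bridge, against the stop bar: its centre within 4 mm of home along the lane and 6 mm across it, its length within 0.05 rad of the lane (x of plate_center in the frame of reader between -0.023 and -0.015 m and y of plate_center in the frame of reader between -0.006 and 0.006 m and angle between the x axis of plate_center and the x axis of reader, either way round below 0.05 rad and angle between plate_center's own z axis and vertical below 0.04 rad and height (world z) of plate_center below 0.0115 m and linear speed of plate below 0.01 m/s); the robot touches nothing.
It fails at once if the plate is lifted off the bench (centre raised by more than 4 mm) (height (world z) of plate_center above 0.013 m).
It fails at once if the plate is tipped by more than 0.06 rad (angle between plate_center's own z axis and vertical above 0.06 rad).
It fails at once if a bystander is moved by more than 20 mm (distance of any of reagent, dish, deep_block, tip_box, jar, slide_case from where it was at the start of the episode above 0.02 m).
It fails at once if the hand presses or bumps the reader with more than 25 N (contact force between any of the arm, the fingers and reader above 25 N).
It also fails if it takes over 51 s, if anything falls off the work surface, if the arm or the gripper's body presses on something with over 40 N, if the wrist force passes 120 N, or if a joint passes its speed limit or range.

ROBOT

A 7-joint arm with a two-finger parallel gripper is mounted at the origin on the work surface. World frame = base frame: x ahead of the robot, y to its left, z up, the work surface at z = 0. Lengths are in m, angles in rad, forces in N, time in s.
With the tool pointing down it reaches from about 0.35 to 0.9 m from the base axis. Payload 8.1 kg.
Tool frame: the origin (TCP) lies midway between the tips of the shut fingers; the grasp point (between the pads) lies 19 mm behind it; z points along the fingers, y is the direction in which the jaws open and shut (so a half turn about z gives the same grasp; the last joint's range is limited). The gripper opens to 85 mm and grips with 20 to 120 N. Pads are 22 mm wide; open, the fingers measure 114 mm over their backs; the gripper's body (76 mm by 85 mm) begins 54 mm behind the grasp point. The pads swing forward as they close: fully open they stand 13 mm farther back than shut.
Start: joints at [1.244, 0.434, 0.025, 1.573, -0.012, 1.134, -0.075], TCP at [0.139, -0.609, 0.231] pointing down, gripper open.
Joint ranges: [-2.62, 2.62], [-0.44, 2.09], [-1.27, 1.32], [0.08, 2.57], [-1.32, 4.46], [0.12, 2], [-2.74, 2.74]. Speed limits (rad/s): [2.22, 2.22, 3.01, 3.01, 3.14, 3.14, 3.14].

INTERFACE

Orientations are given as [roll, pitch, yaw] about the fixed x, y, z axes, in that order (R = Rz(yaw) Ry(pitch) Rx(roll)).
In Python, from bench import * gives the robot as it stands.
- The arm moves only by the tool move_arm, never from a script. Its argument "rows" is a list of rows, each a list of 4 numbers: the shift along the tool's x, y, z in mm, then the turn about the tool's z in degrees. In form: [[x, y, z, twist], ...]. A call has 1 to 12 rows; each row is the pose to reach, as a shift and turn from the pose measured when the call began, along the tool's axes at that moment; what a row does not reach only later rows make up. A row lasts 1/8 s, in which the tool goes at most 62.5 mm and 10.7 degrees, less where a joint would pass 70% of its speed; a pose out of reach is approached as far as the arm can. A call with a gripper value outside its range is refused whole. "gripper" is the closure, from 0 (fully open) to 1 (shut), set as the call begins (left out, the last holds). The fingers move at their own pace and stop on an object; "squeeze" is the grip in N (left out, the last holds). Time passes only in rows, so rows that repeat a pose let the fingers close. It gives the time, the measured TCP pose, the force and the opening at its end, in the units of the state.
- get_state(): the state, without advancing time (a new reading comes with each control period).
- camera(name): name is "side" or "top"; returns the picture (384x512x3 uint8, red, green, blue); there is no depth.
- get_calibration(name): a dict with "camera_matrix" (3x3 intrinsics, pixels), "k1" (the pictures are not rectified: a ray, as slopes to the right and down, at radius r is drawn at 1 + k1 r^2 times it, then the intrinsics apply), "R" (3x3) and "t" (3): a world point X has camera coordinates R X + t. Camera axes: x right, y down, z forward; pixel columns grow to the right and rows downward; lengths in m; the calibration is good to about 2 mm. A picture is of the moment at which its call begins. get_calibration takes no time and is no camera call.
- close_job(): hands the job in, once; it reports no verdict.
Trained networks look in the newest picture that a camera, given by its name, has taken for a name from the list of things; names that differ only in an ending like _2 or _b are one class to them, and where a whole thing is asked for, a point or a joint stands for the part that bears it (a point fixed in the world has none). Each returns a list of dicts, best first, with "confidence" (0 to 1); they miss things now and then, are a little off and sometimes report something else, mostly with a low value. They report only what shows in the picture. A call takes as long as a camera call. They do not tell look-alikes from the thing itself.
- regions_of(thing, camera): "mask" (384x512 bool, what is visible of it) and "rect" ([left, top, right, bottom] in pixels, round what is visible of it).
The state is a dict: "time": time; "joint_pos": joint angles; "joint_vel": joint speeds; "effort": joint torques, N m; "position": TCP position; "ee_rot": TCP orientation; "contact_force": force on the tool from outside, world axes, zero at the start; "moment": the same for the moment, N m; "gripper_width": finger opening in m.
Only numpy, scipy, OpenCV 4.12 (cv2) and the standard library are available. Lean on these libraries where they do the work, as an engineer would, in place of code of your own. Each camera call takes 0.05 s, during which the arm holds its last target.

## Working session

There is one attempt and no reset: what is moved stays moved. The work goes in short steps, Python scripts to look and compute and a tool call to move; the robot and the scene stay as the last step left them, time stands still between calls to the robot, and variables do not carry over. Pictures are saved under pics/ and viewed, and the job is handed in when it is done.

Besides the shell and the picture viewer there is one more tool, called after "Request:" as name([rows], argument=value, ...), one row to a line, values as JSON. move_arm: Moves the arm, as the interface text tells. Its arguments: {"type":"object","properties":{"rows":{"type":"array","items":{"type":"array","items":{"type":"number"}}},"gripper":{"type":"number"},"squeeze":{"type":"number"}},"required":["rows"]}

```bash
ls; mkdir -p pics; python3 - <<'E'
from bench import *
import cv2
s=get_state();print(s['time'],s['position'],s['ee_rot'],s['gripper_width'])
for n in('top','side'):
    im=camera(n);cv2.imwrite(f'pics/{n}0.png',cv2.resize(im[:,:,::-1],(800,600),interpolation=cv2.INTER_CUBIC))
    c=get_calibration(n);print(n,c)
E
```

```text
pics
0.0 [ 0.13853213 -0.60893059  0.23052103] [-3.13998856e+00  1.65804196e-04  2.23744598e-01] 0.08567271016333937
top {'camera_matrix': array([[397.79070312,   0.        , 257.20979016],
       [  0.        , 397.79070312, 188.54410421],
       [  0.        ,   0.        ,   1.        ]]), 'k1': -0.025788580025578097, 'R': array([[ 0.01251026, -0.99991212, -0.00438677],
       [-0.9779718 , -0.01132134, -0.20842981],
       [ 0.20836183,  0.00689764, -0.97802749]]), 't': array([0.04378809, 0.4510322 , 1.09051349])}
side {'camera_matrix': array([[498.54809749,   0.        , 259.33921469],
       [  0.        , 498.54809749, 185.77469927],
       [  0.        ,   0.        ,   1.        ]]), 'k1': -0.19682698846870839, 'R': array([[-0.97074939, -0.2400899 ,  0.00156944],
       [-0.16385353,  0.65769861, -0.73524455],
       [ 0.17549257, -0.71399536, -0.6778001 ]]), 't': array([0.47085983, 0.09155429, 1.31075668])}
```

View pics/top0.png

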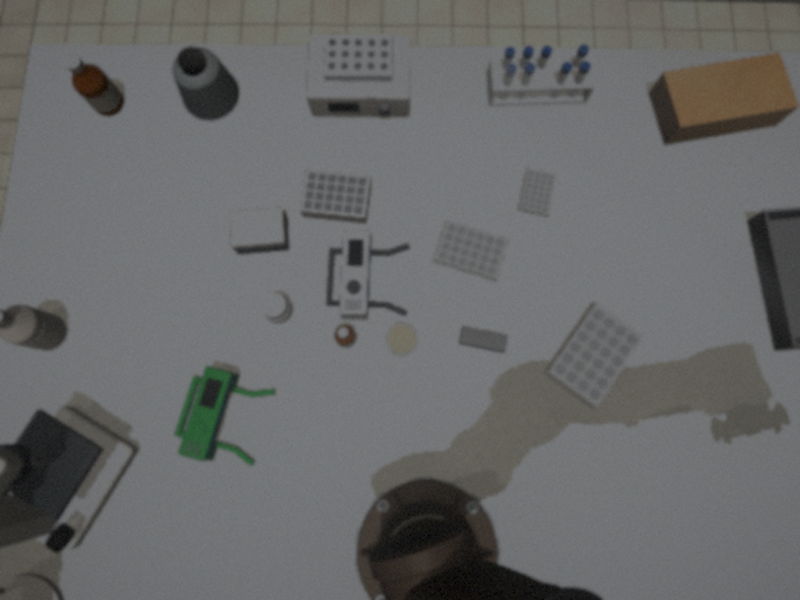

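View pics/side0.png

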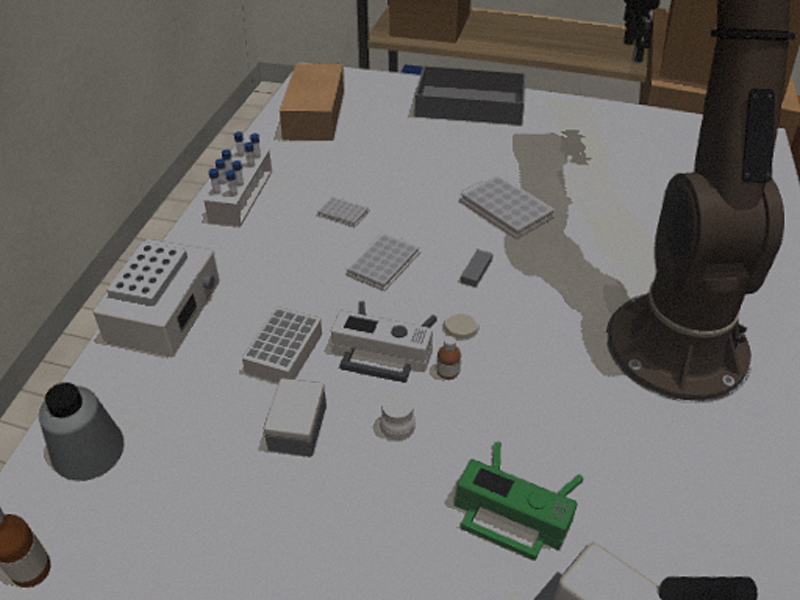

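Three plates show in the top view (800x600 scale): small (537,192), middle (471,250) and large (594,353). The middle one fits both the size and the "before the open end" description. The white reader is at (355,275), with its flared mouth facing right (world -y). Next I'll enlarge and measure.

```bash
cat > h.py <<'E'
import numpy as np, cv2
from bench import *
from scipy.optimize import least_squares
def proj(P,c):
    X=np.asarray(P)@np.array(c['R']).T+np.array(c['t']); s=X[:,:2]/X[:,2:]
    s=s*(1+c['k1']*(s**2).sum(1,keepdims=True)); K=c['camera_matrix']
    return s*[K[0,0],K[1,1]]+[K[0,2],K[1,2]]
def unproj(uv,c,z):
    K=c['camera_matrix'];d=(np.atleast_2d(uv)-[K[0,2],K[1,2]])/[K[0,0],K[1,1]]
    s=d.copy()
    for _ in range(20): s=d/(1+c['k1']*(s**2).sum(1,keepdims=True))
    R=np.array(c['R']);t=np.array(c['t']); o=-R.T@t
    r=np.c_[s,np.ones(len(s))]@R
    return o+r*((z-o[2])/r[:,2])[:,None]
def frame(p,P):
    x,y,a=p; P=np.asarray(P,float);c,s=np.cos(a),np.sin(a)
    return np.c_[x+c*P[:,0]-s*P[:,1],y+s*P[:,0]+c*P[:,1],P[:,2]]
E
python3 - <<'E'
from h import *
s={}
for n in('top','side'):
    im=camera(n);cv2.imwrite(f'pics/raw_{n}.png',im[:,:,::-1]);c=get_calibration(n)
    for th in('plate','reader'):
        for r in regions_of(th,n):
            m=r['mask'];ys,xs=np.nonzero(m)
            print(n,th,round(r['confidence'],2),r['rect'],m.sum(),unproj([[xs.mean(),ys.mean()]],c,.015).round(3))
            np.save(f"m_{n}_{th}_{int(xs.mean())}_{int(ys.mean())}.npy",m)
im=cv2.imread('pics/raw_top.png')
cv2.imwrite('pics/crop_top.png',cv2.resize(im[135:215,200:335],None,fx=5.9,fy=5.9,interpolation=cv2.INTER_CUBIC))
im=cv2.imread('pics/raw_side.png')
cv2.imwrite('pics/crop_side.png',cv2.resize(im[145:250,205:300],None,fx=5.7,fy=5.7,interpolation=cv2.INTER_CUBIC))
E
ls *.npy
```

```text
top plate 0.86 [279.3, 141.6, 325.1, 180.0] 1235 [[ 0.547 -0.083  0.015]]
top plate 0.84 [331.9, 107.9, 351.2, 138.2] 504 [[ 0.667 -0.211  0.015]]
top plate 0.71 [348.8, 191.9, 414.0, 266.0] 2277 [[ 0.347 -0.307  0.015]]
top reader 0.91 [207.6, 149.1, 265.1, 204.5] 1357 [[0.496 0.137 0.015]]
top reader 0.6 [114.6, 236.4, 174.3, 297.0] 1663 [[0.231 0.399 0.015]]
side plate 0.94 [201.7, 125.3, 233.5, 144.2] 389 [[ 0.666 -0.202  0.015]]
side plate 0.65 [297.3, 111.1, 353.2, 147.9] 1254 [[ 0.345 -0.3    0.015]]
side reader 0.89 [289.5, 281.5, 374.6, 358.1] 2917 [[0.233 0.391 0.015]]
side reader 0.64 [214.0, 193.0, 277.5, 244.9] 2022 [[0.492 0.133 0.015]]
side reader 0.61 [284.3, 197.7, 305.9, 218.4] 344 [[0.373 0.057 0.015]]
m_side_plate_218_134.npy
m_side_plate_324_131.npy
m_side_reader_244_219.npy
m_side_reader_294_207.npy
m_side_reader_328_323.npy
m_top_plate_301_159.npy
m_top_plate_343_122.npy
m_top_plate_380_227.npy
m_top_reader_133_265.npy
m_top_reader_227_175.npy
```

View pics/crop_top.png

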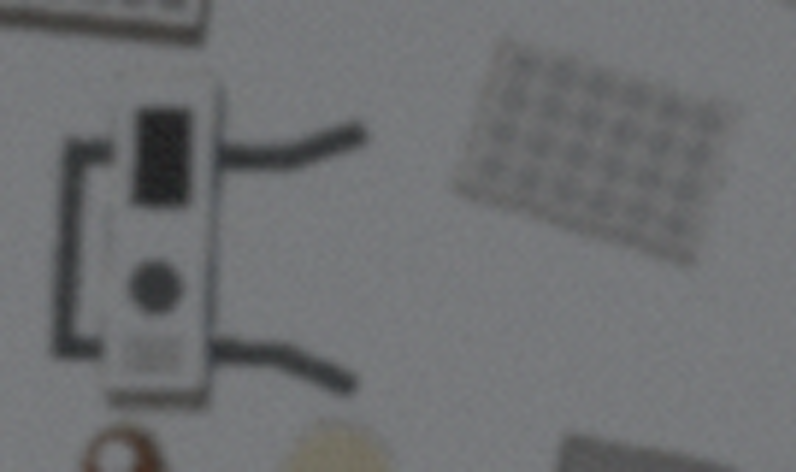

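View pics/crop_side.png

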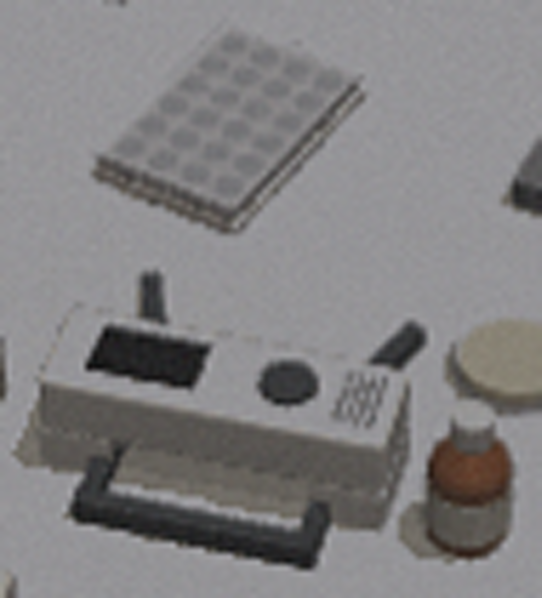

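```bash
cat > fit.py <<'E'
from h import *
ct=get_calibration('top');cs=get_calibration('side')
def T(p):return (np.array(p,float)+.5)/5.9-.5+[200,135]
def S(p):return (np.array(p,float)+.5)/5.7-.5+[205,145]
def fit(p0,A,B):
    def f(p):
        r=[]
        for L,c,fn in((A,ct,T),(B,cs,S)):
            if L:
                r.append((proj(frame(p,[l[0] for l in L]),c)-fn([l[1] for l in L])).ravel())
        return np.concatenate(r)
    q=least_squares(f,p0,loss='soft_l1');return q.x,f(q.x).reshape(-1,2)
E
python3 - <<'E'
from fit import *
A=[([-.025,-.08,.056],(217,70)),([.025,-.08,.056],(113,70)),([-.025,.08,.056],(208,390)),([.025,.08,.056],(105,388)),
 ([-.06,-.051,.012],(293,156)),([-.06,.051,.012],(280,353)),([-.098,-.066,.012],(365,132)),([-.098,.066,.012],(353,383))]
B=[([.025,-.08,.056],(42,382)),([-.025,-.08,.056],(77,303)),([-.025,.08,.056],(410,370)),([.025,.08,.056],(387,450))]
PA=[([.064,-.043,.018],(505,38)),([-.064,-.043,.018],(735,100)),([-.064,.043,.018],(693,265)),([.064,.043,.018],(455,188))]
PB=[([-.064,-.043,.018],(228,22)),([-.064,.043,.018],(365,85)),([.064,.043,.018],(232,215)),([.064,-.043,.018],(95,165))]
for nm,p0,a,b in(('reader',[.49,.13,1.57],A,B),('plate',[.55,-.08,1.3],PA,PB)):
    for aa,bb in((a,b),(a,[]),([],b)):
        p,r=fit(p0,aa,bb);print(nm,p.round(4));
        if aa and bb:print(r.round(1).tolist())
# bystanders
for th in('reagent','dish','deep_block','tip_box','jar','slide_case'):
    for r in regions_of(th,'top'):
        ys,xs=np.nonzero(r['mask']);print(th,round(r['confidence'],2),unproj([[xs.mean(),ys.mean()]],ct,.02).round(3))
E
```

```text
reader [0.4915 0.1378 1.5568]
[[-0.1, 0.6], [0.3, 0.2], [-0.7, 0.6], [-1.0, 0.5], [-0.9, 0.1], [0.2, 0.1], [-0.3, -0.3], [0.6, 0.4], [-1.3, -0.9], [-1.2, -0.3], [0.3, -0.9], [-0.3, -1.0]]
reader [0.4925 0.1371 1.556 ]
reader [0.4893 0.1399 1.5452]
plate [ 0.5466 -0.0773  1.2769]
[[-1.5, -0.7], [0.4, 1.1], [-0.2, -0.3], [-1.4, 0.2], [-0.3, -0.4], [0.4, -2.3], [0.9, -0.1], [-0.6, -1.7]]
plate [ 0.5468 -0.0794  1.2817]
plate [ 0.5457 -0.0725  1.2637]
reagent 0.7 [[0.376 0.154 0.02 ]]
dish 0.65 [[0.374 0.049 0.02 ]]
deep_block 0.65 [[0.65  0.181 0.02 ]]
tip_box 0.92 [[0.581 0.327 0.02 ]]
jar 0.74 [[ 0.374 -0.102  0.02 ]]
jar 0.66 [[0.429 0.286 0.02 ]]
slide_case 0.84 [[ 0.375 -0.102  0.02 ]]
```

The crops confirm it. The plate at raw top (301,159) has 24 wells and fits 128x86 mm to about 1 px. The large one at (380,227) and the small one at (343,122) don't fit. The white reader is at raw (227,175), and the green one is a decoy. In the reader frame the plate is at about (-215, -58) mm, turned -0.275 rad, which agrees with the description. I'll move over to the plate's far (lane -y) side.

Request:
move_arm([
  [50,-34,0,1.2],
  [100,-68,0,2.4],
  [150,-102,0,3.6],
  [200,-136,0,4.8],
  [250,-170,0,6],
  [300,-204,0,7.2],
  [350,-238,0,8.4],
  [400,-271,0,9.6],
  [450,-305,0,10.8],
  [500,-338,0,12],
  [550,-372,0,13],
  [600,-406,0,13.7],
], gripper=0.3)

```text
time: 2.2
position: [0.6349, -0.0791, 0.2315]
ee_rot: [3.141, -0.0, -0.016]
contact_force: [1.0, -1.2, 0.4]
gripper_width: 0.0595
```

Request:
move_arm([
  [0,0,50,0],
  [0,0,100,0],
  [0,0,150,0],
  [0,0,195,0],
  [0,0,215,0],
  [0,0,224,0],
  [0,0,228,0],
  [0,0,228,0],
])

```text
time: 3.2
position: [0.6359, -0.0793, 0.0046]
ee_rot: [3.141, -0.002, -0.016]
contact_force: [-0.8, 0.7, -0.2]
gripper_width: 0.0598
```

```bash
cat > look.py <<'E'
from h import *
import sys
k=sys.argv[1]
im=camera('top');cv2.imwrite('pics/raw_top.png',im[:,:,::-1]);im=im[:,:,::-1]
cv2.imwrite(f'pics/ct{k}.png',cv2.resize(im[135:215,200:335],None,fx=5.9,fy=5.9,interpolation=cv2.INTER_CUBIC))
im=camera('side')[:,:,::-1]
cv2.imwrite(f'pics/cs{k}.png',cv2.resize(im[145:250,205:300],None,fx=5.7,fy=5.7,interpolation=cv2.INTER_CUBIC))
E
python3 look.py 1
```

```text
(no output)
```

View pics/cs1.png

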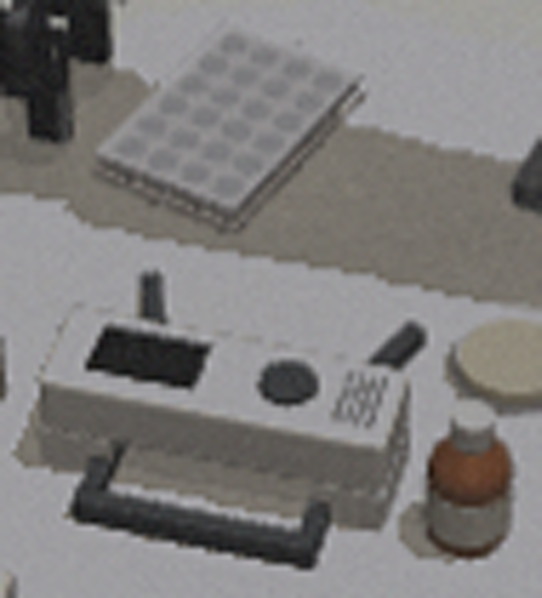

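View pics/ct1.png

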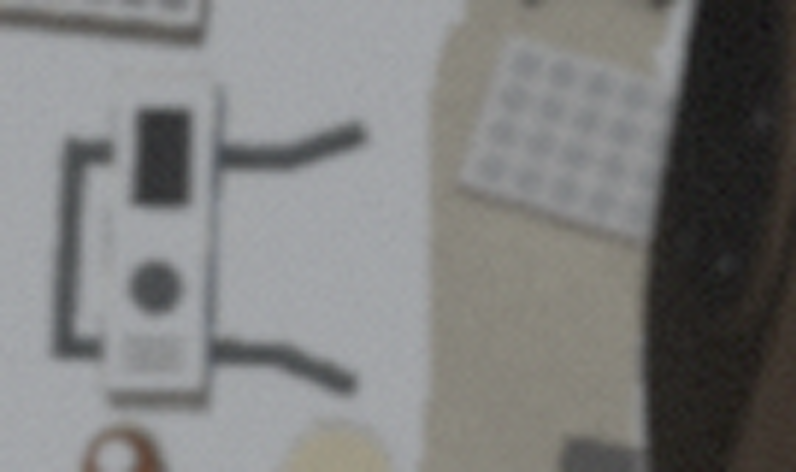

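The fingertips are down beyond the plate's far side, at about (50,130) in the side crop, and the plate is undisturbed. I'll lower a touch and push toward the lane axis (world -x).

Request:
move_arm([
  [-3,0,3,0],
  [-10,0,4,0],
  [-17,0,4,0],
  [-23,0,4,0],
  [-29,0,4,0],
  [-35,0,4,0],
  [-41,0,4,0],
  [-47,0,4,0],
  [-53,0,4,0],
  [-59,0,4,0],
  [-65,0,4,0],
  [-71,0,4,0],
])

```text
time: 4.8
position: [0.5646, -0.0782, 0.0006]
ee_rot: [3.141, -0.003, -0.016]
contact_force: [1.4, 0.1, 0.6]
gripper_width: 0.0598
```

```bash
python3 look.py 2
```

```text
(no output)
```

View pics/cs2.png

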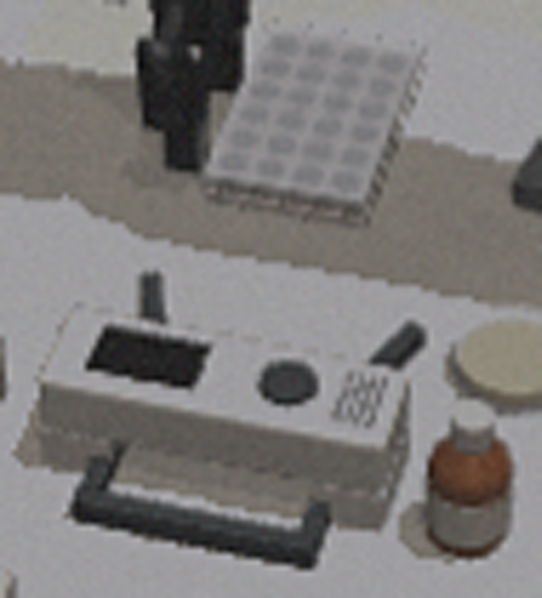

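View pics/ct2.png

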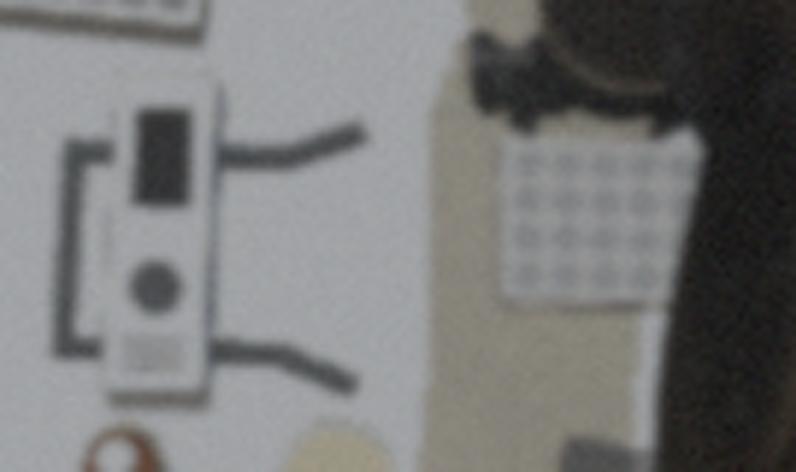

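The plate is now squared against the fingers: its front edge is at about x=502 in the top crop, rows 140-298. Measuring the remaining offset.

```bash
cat >> fit.py <<'E'
R0=np.array([.4925,.1371,1.556]); Rs=np.array([.4893,.1399,1.550])
def rel(p,R):
    d=p[:2]-R[:2];c,s=np.cos(R[2]),np.sin(R[2]);return np.round([c*d[0]+s*d[1],-s*d[0]+c*d[1],p[2]-R[2]],4)
E
python3 - <<'E'
from fit import *
a=[([.064,-.043,.018],(502,138)),([-.064,-.043,.018],(706,146)),([.064,.043,.018],(503,299)),([0,.043,.018],(598,304))]
b=[([-.064,.043,.018],(427,48)),([.064,.043,.018],(366,205)),([.064,-.043,.018],(206,181))]
p,r=fit([.5,-.08,1.55],a,[]);print(rel(p,R0),r.round(1).tolist())
p,r=fit([.5,-.08,1.55],[],b);print(rel(p,Rs),r.round(1).tolist())
E
```

```text
[-0.2235 -0.0185 -0.015 ] [[-2.5, -0.5], [5.8, -0.2], [-3.5, 0.3], [2.1, 0.3]]
[-0.2286 -0.0198  0.0169] [[-0.1, 0.1], [0.8, 0.3], [-0.7, -0.4]]
```

Request:
move_arm([
  [-4,0,0,0],
  [-8,0,0,0],
  [-12,0,0,0],
  [-15,0,0,0],
  [-18,0,0,0],
  [-20,0,0,0],
  [-20,0,0,0],
])

```text
time: 5.78
position: [0.5435, -0.0779, 0.0003]
ee_rot: [3.141, -0.001, -0.016]
contact_force: [-0.6, -0.0, 0.2]
gripper_width: 0.0599
```

```bash
python3 look.py 3
```

```text
(no output)
```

View pics/cs3.png

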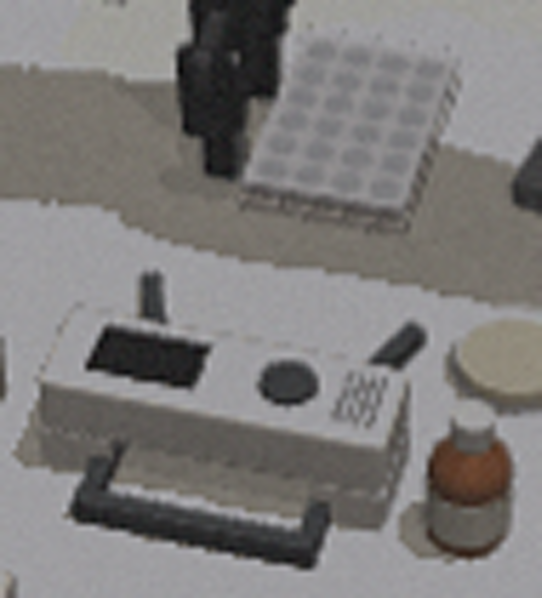

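View pics/ct3.png

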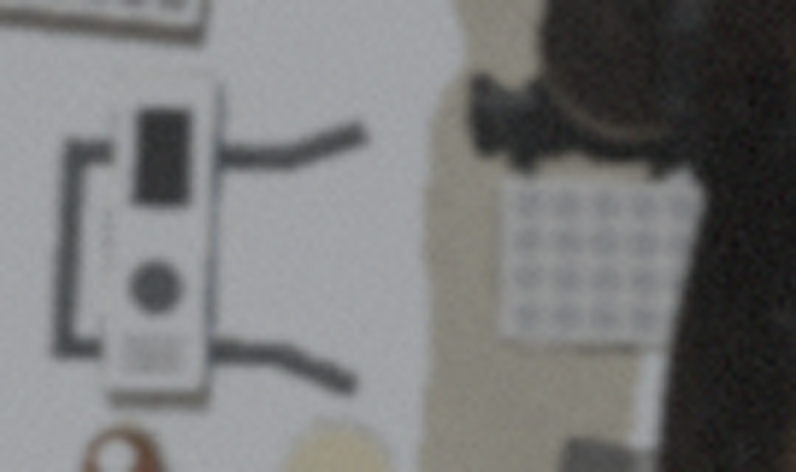

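```bash
python3 - <<'E'
from fit import *
print(get_state()['joint_pos'])
a=[([.064,-.043,.018],(502,178)),([-.064,-.043,.018],(706,182)),([.064,.043,.018],(503,341)),([0,.043,.018],(598,345))]
b=[([-.064,.043,.018],(463,62)),([.064,.043,.018],(406,217)),([.064,-.043,.018],(244,189))]
p,r=fit([.5,-.08,1.55],a,[]);print(rel(p,R0))
p,r=fit([.5,-.08,1.55],[],b);print(rel(p,Rs))
E
```

```text
[ 0.16092419  0.61764386 -0.16139395  1.96241319  0.17344927  0.57398423
 -1.7043645 ]
[-0.2234  0.0017  0.003 ]
[-0.2254  0.0008  0.0089]
```

Centred within 2 mm and square. Next I'll back off and swing round behind the plate, turning so that q7 moves toward mid-range.

Request:
move_arm([
  [8,0,0,0],
  [25,0,-2,0],
  [30,0,-25,0],
  [30,0,-60,-10],
  [25,20,-75,-20],
  [10,40,-75,-30],
  [-5,60,-75,-40],
  [-20,80,-75,-50],
  [-35,95,-75,-60],
  [-45,105,-75,-70],
  [-54,117,-75,-80],
  [-54,117,-75,-90],
], gripper=0.5)

```text
time: 7.38
position: [0.4869, -0.1955, 0.0752]
ee_rot: [-3.141, 0.001, 1.558]
contact_force: [-0.1, 0.7, -0.6]
gripper_width: 0.0423
```

```bash
python3 look.py 4
```

```text
(no output)
```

View pics/cs4.png

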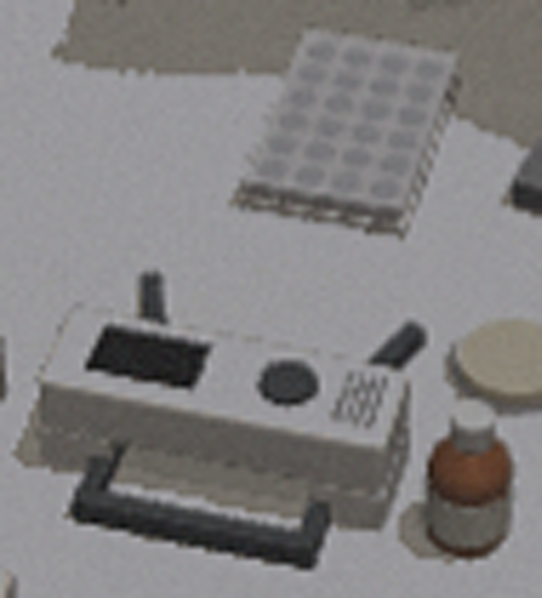

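View pics/ct4.png

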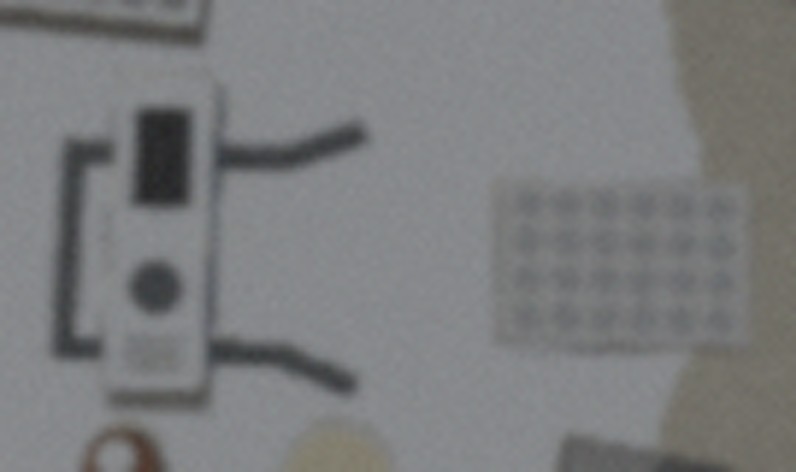

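```bash
python3 - <<'E'
from fit import *
a=[([.064,-.043,.018],(497,179)),([-.064,-.043,.018],(748,184)),([.064,.043,.018],(497,344)),([-.064,.043,.018],(748,350))]
b=[([-.064,.043,.018],(458,78)),([.064,.043,.018],(401,222)),([.064,-.043,.018],(240,190)),([-.064,-.043,.018],(305,30))]
p,r=fit([.5,-.08,1.55],a,[]);print(p,rel(p,R0),r.round(1).tolist())
p,r=fit([.5,-.08,1.55],[],b);print(p,rel(p,Rs),r.round(1).tolist())
E
```

```text
[ 0.48644668 -0.09155828  1.5596307 ] [-0.2287  0.0027  0.0036] [[-0.3, -0.2], [0.2, -0.1], [-0.6, 0.2], [0.6, 0.1]]
[ 0.48498122 -0.08289587  1.53933261] [-0.2228 -0.0003 -0.0107] [[0.9, -2.6], [0.2, 0.1], [-1.1, 0.1], [-0.1, 0.9]]
```

Plate unmoved, lying square just before the mouth. Lowering behind it and starting the push.

Request:
move_arm([
  [0,0,40,0],
  [0,0,60,0],
  [0,0,70,0],
  [5,0,73,0],
  [12,0,73,0],
  [20,0,73,0],
  [27,0,73,0],
  [34,0,73,0],
  [41,0,73,0],
  [48,0,73,0],
  [55,0,73,0],
  [62,0,73,0],
])

```text
time: 8.98
position: [0.4886, -0.1321, 0.0022]
ee_rot: [3.141, 0.0, 1.555]
contact_force: [-0.3, -0.9, 1.6]
gripper_width: 0.0428
```

Request:
move_arm([
  [7,0,0,0],
  [14,0,0,0],
  [21,0,0,0],
  [28,0,0,0],
  [35,0,0,0],
  [42,0,0,0],
  [49,0,0,0],
  [55,0,0,0],
  [60,0,0,0],
  [62,0,0,0],
])

```text
time: 10.22
position: [0.4896, -0.0697, 0.0022]
ee_rot: [3.141, 0.0, 1.556]
contact_force: [-0.7, -0.7, 1.0]
gripper_width: 0.0429
```

```bash
python3 look.py 5
```

```text
(no output)
```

View pics/cs5.png

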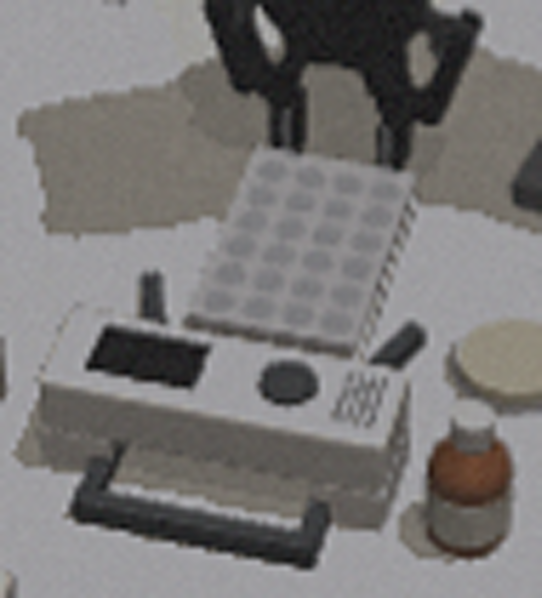

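View pics/ct5.png

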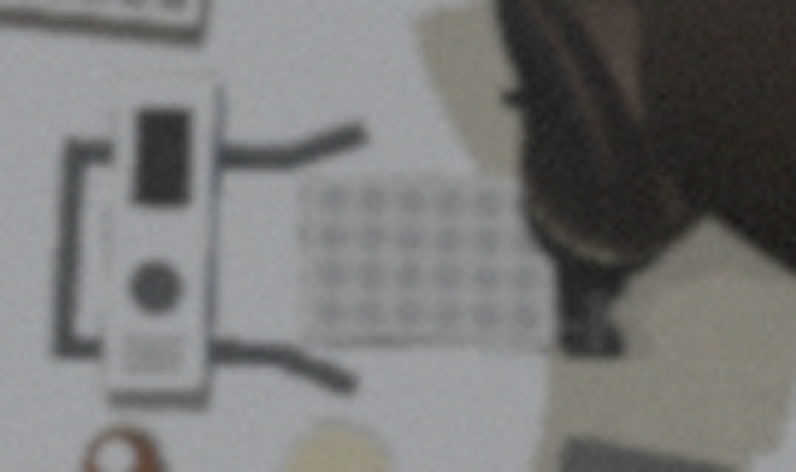

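The plate has entered the flare straight, with its front edge at about column 300 in the top crop, between the rails. Continuing slowly.

Request:
move_arm([
  [5,0,0,0],
  [11,0,0,0],
  [17,0,0,0],
  [23,0,0,0],
  [29,0,0,0],
  [35,0,0,0],
  [41,0,0,0],
  [47,0,0,0],
  [53,0,0,0],
  [59,0,0,0],
  [64,0,0,0],
  [66,0,0,0],
])

```text
time: 11.82
position: [0.4906, -0.0034, 0.0022]
ee_rot: [3.141, -0.0, 1.556]
contact_force: [0.8, -2.2, 1.6]
gripper_width: 0.0427
```

```bash
python3 look.py 6
```

```text
(no output)
```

View pics/cs6.png

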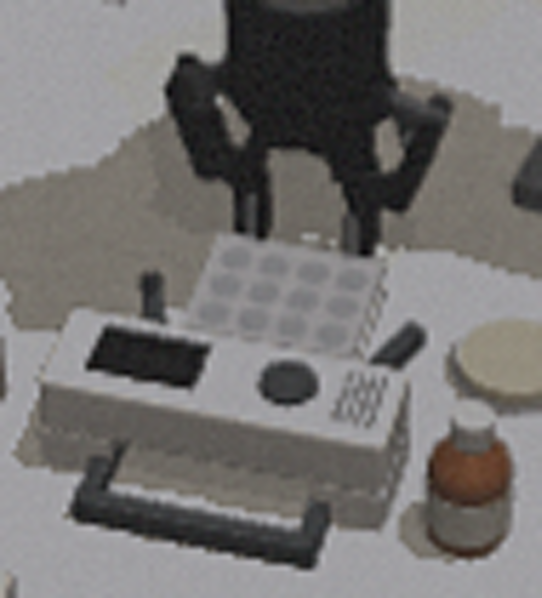

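View pics/ct6.png

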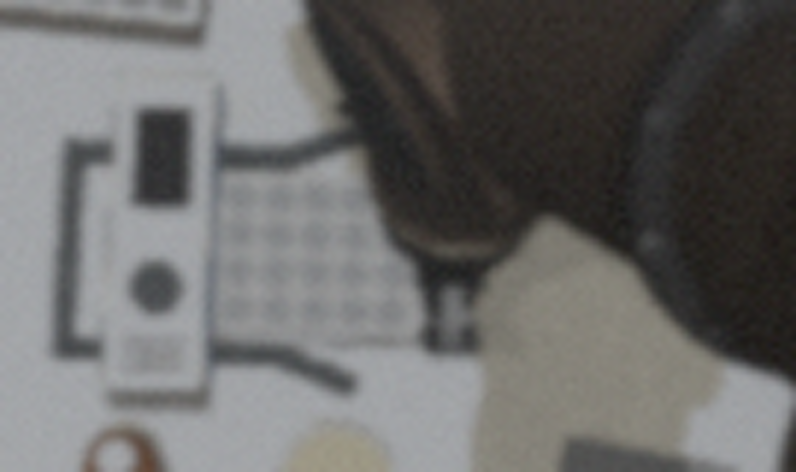

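The plate is straight and under the bridge, with its rear edge near column 425. About 45 mm remain, so I'll push most of it and then creep until the stop is felt.

Request:
move_arm([
  [5,0,0,0],
  [11,0,0,0],
  [17,0,0,0],
  [23,0,0,0],
  [28,0,0,0],
  [33,0,0,0],
  [37,0,0,0],
  [38,0,0,0],
])

```text
time: 12.92
position: [0.4912, 0.0348, 0.0022]
ee_rot: [3.141, -0.0, 1.556]
contact_force: [-1.0, -1.5, 0.4]
gripper_width: 0.0423
```

Request:
move_arm([
  [1,0,0,0],
  [2,0,0,0],
  [3,0,0,0],
  [4,0,0,0],
  [4,0,0,0],
])

```text
time: 13.55
position: [0.4913, 0.039, 0.0022]
ee_rot: [3.141, -0.0, 1.556]
contact_force: [-1.1, -0.7, -0.4]
gripper_width: 0.0427
```

Request:
move_arm([
  [1,0,0,0],
  [2,0,0,0],
  [3,0,0,0],
  [3,0,0,0],
])

```text
time: 14.05
position: [0.4914, 0.0423, 0.0022]
ee_rot: [3.141, -0.001, 1.557]
contact_force: [0.3, 0.1, 0.2]
gripper_width: 0.0428
```

```bash
python3 look.py 7
```

```text
(no output)
```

View pics/cs7.png

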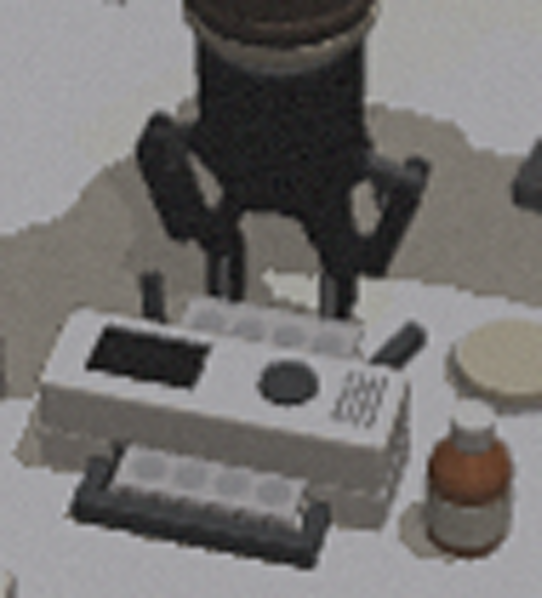

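View pics/ct7.png

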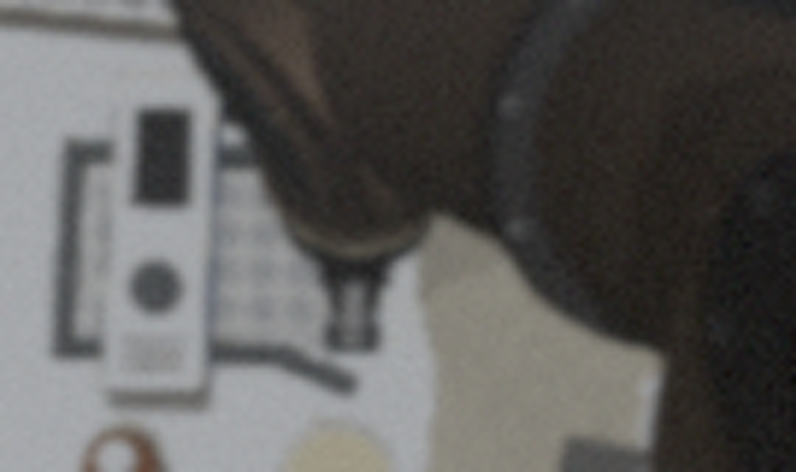

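The front edge is close to the stop bar (around row 500 in the side crop), but no contact force shows yet. Still creeping.

Request:
move_arm([
  [0.7,0,0,0],
  [1.4,0,0,0],
  [2,0,0,0],
  [2,0,0,0],
])

```text
time: 14.65
position: [0.4913, 0.0435, 0.0022]
ee_rot: [3.141, 0.0, 1.556]
contact_force: [-0.1, -4.8, 1.7]
gripper_width: 0.0427
```

Request:
move_arm([
  [0.7,0,0,0],
  [1.2,0,0,0],
  [1.2,0,0,0],
])

```text
time: 15.02
position: [0.4913, 0.0436, 0.0022]
ee_rot: [3.141, 0.002, 1.555]
contact_force: [-0.1, -7.5, 3.0]
gripper_width: 0.0428
```

The plate is against the stop: the tool has stalled and the force is rising to 7.5 N. Withdrawing straight back, then up and away.

Request:
move_arm([
  [-5,0,0,0],
  [-15,0,0,0],
  [-35,0,0,0],
  [-60,0,-10,0],
  [-90,0,-40,0],
  [-120,0,-90,0],
  [-150,0,-130,0],
  [-190,0,-160,0],
  [-230,0,-180,0],
  [-270,0,-200,0],
  [-310,0,-200,0],
  [-310,0,-200,0],
])

```text
time: 16.52
position: [0.4853, -0.2702, 0.2024]
ee_rot: [-3.141, 0.003, 1.549]
contact_force: [0.0, 0.7, -0.9]
gripper_width: 0.0424
```

```bash
python3 look.py 8
```

```text
(no output)
```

View pics/cs8.png

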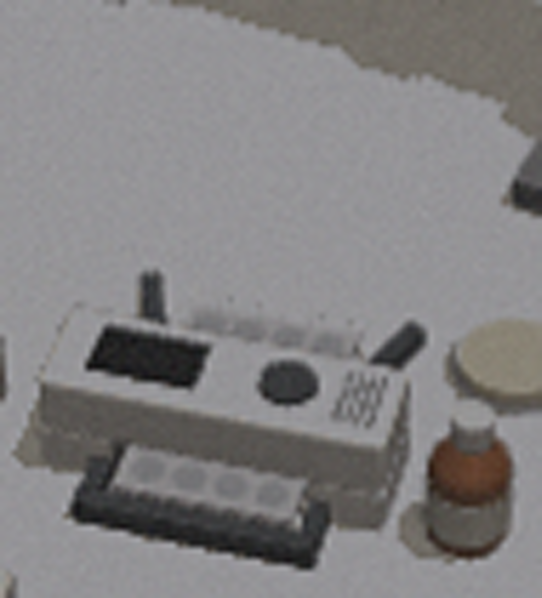

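View pics/ct8.png

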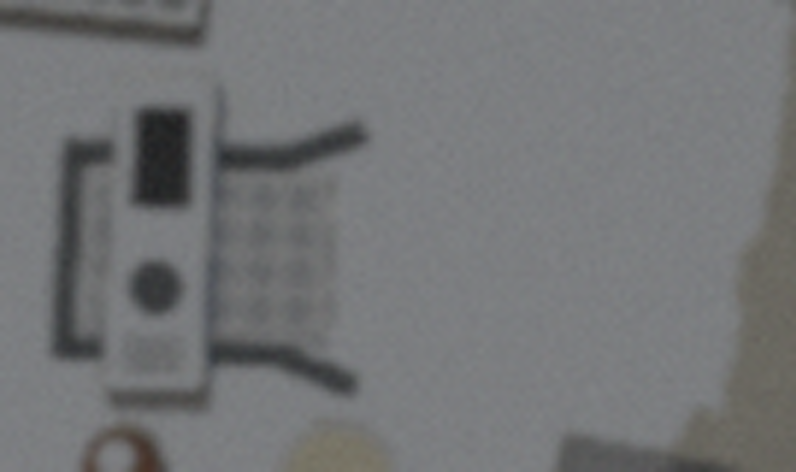

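The plate lies straight in the lane: its front meets the stop bar, its rear edge is near column 337, and the bystanders haven't moved. I'll check this numerically.

```bash
python3 - <<'E'
from fit import *
for c,R,k,o in((ct,R0,5.9,[200,135]),(cs,Rs,5.7,[205,145])):
    q=proj(frame(R,[[-.083,-.043,.018],[-.083,.043,.018],[.045,-.043,.018],[.045,.043,.018]]),c)
    print(((q+.5-o)*k-.5).round(0).tolist())
im=cv2.imread('pics/raw_top.png')
cv2.imwrite('pics/z8.png',cv2.resize(im[150:205,200:270],None,fx=10,fy=10,interpolation=cv2.INTER_CUBIC))
E
```

```text
[[334.0, 168.0], [329.0, 335.0], [81.0, 162.0], [72.0, 328.0]]
[[191.0, 294.0], [366.0, 327.0], [108.0, 486.0], [294.0, 525.0]]
```

View pics/z8.png

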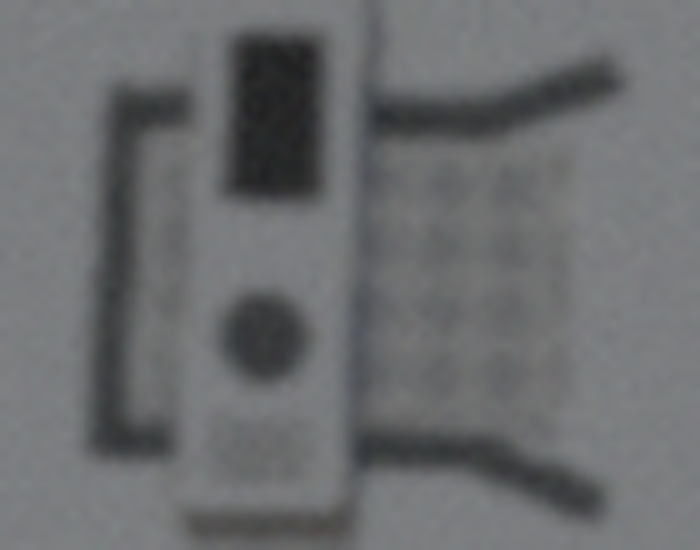

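```bash
python3 -c "
from bench import *
print(get_state()['contact_force']);print(close_job())"
```

```text
[-0.51953006  1.10711518  0.32771535]
the job is handed in; nothing more can be done
None
```

The middle-sized plate is home under the white reader's bridge, against the stop bar. I handed the job in at about 16.6 s of the 51 s allowed.

- **What I did:** I squared the plate to the lane with both fingertips on its long side. I then went round behind it and pushed it through the flare and under the bridge. It stalled against the stop at about 7.5 N, and I withdrew the hand to about 0.2 m above the bench.
- **Last checks:** The front edge meets the stop bar. The rear edge is within about 1–2 mm of where it should be in the top view, and the plate looks straight and between the rails. The bystanders visible in the last close-ups look unmoved. The force on the hand was down to noise, about 1 N.
- **Disagreements:** The two cameras differed by about 3–8 mm in absolute position, so I compared plate and reader within one picture each time. The far corners could not be fitted at the end because the bridge hides the middle of the plate.

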